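# Release the bar clamp and slide its jaw back

### The job

The glue on the silver remote control in the bench clamp has set, so open the clamp: with a fingertip press down the red release button on the sliding jaw and, keeping it down, push the jaw back along its bar, away from the remote, until it rests against the stop collar; then let go and move clear. Leave the remote lying in its cradle and everything else on the bench where it is; nothing is to be picked up.

Things in the scene. Friction and masses are not known exactly. Their poses are not given: they have to be found in the camera images.
- fixture: Ratchet bar clamp fixed to the table: aluminium base plate 360 x 120 x 12 mm; level steel bar (14 mm wide, top 50 mm above the table, teeth of 8 mm pitch below) along its middle line; black fixed jaw (72 mm high) at x -172 to -131 mm, black bracket (56 mm) at the other end. Origin: centre of the plate's underside, z up; x along the bar, away from the fixed jaw = the way the sliding jaw opens.
- jaw (a joint): Travel of the sliding jaw along the bar in m: 0 = closed on the remote, growing as it opens (fixture's +x). It slides with about 2.5 N of friction once the button is down. With the button up the ratchet lets it open no more than about 1 mm before it locks, however hard it is pushed. The stop collar ends its travel after 60 to 110 mm.
- release (a joint): How far the red button is pressed, in m: 0 = up, 0.006 = fully down, straight down. The spring takes 3 N at the start and 6 N fully down. The ratchet is free from about 0.004 on and locks again as the button comes up. When let go it rises by itself, but may stay up to 4 mm low if the pawl meets the top of a tooth; that does no harm.
- button_top (a point): Centre of the top of the red release button, 74 mm above the table when up, 68 mm when down; it rides on the jaw. A flat pad, 30 mm along the bar by 28 mm across, 8 mm proud of the jaw's black carriage (70 mm long, 42 mm wide, top 66 mm above the table). Of the sliding jaw only the thumb stop is taller; the jaw's head beside the remote (64 mm wide) is 70 mm high.
- thumb_stop (a point): Middle of the upright face of the black thumb stop, part of the sliding jaw, standing on the carriage right behind the button: 36 mm wide across the bar, from 66 to 88 mm above the table (this point: 78 mm). The face looks towards the remote and lies 17 mm from the button's centre in the opening direction. A fingertip holding the button down bears on it to push the jaw back.
- jaw_heel (a point): Middle of the carriage's rear end face, which comes to rest against the stop collar; 41 mm above the table, moves with the jaw, 37 mm from the button's centre in the opening direction.
- stop_collar: Dark steel stop collar fixed on the bar, 16 mm long, 38 mm wide, 24 to 60 mm above the table, brass screw head on top (to 70 mm). Origin: at table level under the middle of its face towards the sliding jaw; axes as the fixture's, so the jaw is fully back when jaw_heel is at x = 0 in this frame. Never moves during the job, but is set elsewhere on the bar each time.
- remote: Silver remote control, dark underside, 190 x 49.5 x 22 mm, lying loose, face up, across the bar on a black rubber cradle between the orange jaw pads. Origin: centre of its underside, 54 mm above the table; y along its length, z up. Its top is 76 mm above the table; its near edge is 43 mm from the button's centre while the clamp is shut. It must stay where it lies.
- dark_remote: Black remote control 190 x 50 x 22 mm lying on the table, a bystander. Origin: centre of its underside, x along its length.
- mouse: Red computer mouse 122 x 72 x 38 mm on the table, a bystander. Origin: centre of its underside.
- phone: Silver and black cordless handset 150 x 49 x 24 mm lying on the table, a bystander. Origin: centre of its underside.
- parts_tray: Blue open tray with screws 130 x 90 x 28 mm, a bystander. Origin: centre of its underside.
- glue_bottle: White glue bottle with yellow label and red nozzle, 34 mm across, 95 mm high, standing beside the clamp, a bystander. Origin: centre of its underside.
- screwdriver: Screwdriver about 170 mm long lying beside the clamp, a bystander. Origin: under its middle.
- battery_cover: Dark plastic battery cover 65 x 32 x 5 mm lying on the clamp's base plate beside the bar, a bystander. Origin: centre of its underside.

How it is judged (in metres and radians):
On the way, in this order (a step that is already met when the one before it is completed fails the run):
1. the red button is pressed down while the jaw still stands at the remote (value of joint release above 0.004 m and value of joint jaw below 0.012 m), for 0.05 s.
2. the jaw is on its way back (more than 30 mm) with the button held down (value of joint release above 0.003 m and value of joint jaw above 0.03 m).
At the end, for the whole second after the job is handed in: The sliding jaw stands still with its rear face within 4 mm of the stop collar and the remote lies flat in its cradle within 15 mm of where it was (x of jaw_heel in the frame of stop_collar above -0.004 m and value of joint jaw above 0.05 m and velocity of joint jaw between -0.005 and 0.005 m/s and distance of remote from where it was at the start of the episode below 0.015 m and angle between remote's own z axis and vertical below 0.1 rad and linear speed of remote below 0.02 m/s); the robot touches nothing.
It fails at once if the remote is lifted out of its cradle or shoved about (raised 10 mm, moved 25 mm) (height (world z) of remote above 0.064 m or distance of remote from where it was at the start of the episode above 0.025 m).
It fails at once if another thing on the bench is moved by more than 25 mm (distance of any of dark_remote, mouse, phone, parts_tray, glue_bottle, screwdriver, battery_cover from where it was at the start of the episode above 0.025 m).
It also fails if it takes over 32 s, if anything falls off the work surface, if the arm or the gripper's body presses on something with over 40 N, if the wrist force passes 120 N, or if a joint passes its speed limit or range.

### The arm

A 6-joint arm with a two-finger parallel gripper is mounted at the origin on the work surface. World frame = base frame: x ahead of the robot, y to its left, z up, the work surface at z = 0. Lengths are in m, angles in degrees, forces in N, time in s.
With the tool pointing down it reaches from about 0.4 to 0.825 m from the base axis. Payload 7 kg.
Tool frame: the origin (TCP) lies midway between the tips of the shut fingers; the grasp point (between the pads) lies r.hold_point_z behind it (r.hold_point_z is the distance from the TCP to the grasp point, in m); z points along the fingers, x is the direction in which the jaws open and shut, and the axes are right-handed (so a half turn about z gives the same grasp; the last joint's range is limited). The gripper opens to 88 mm and grips with 3 to 60 N. Pads are 19 mm wide; open, the fingers measure 130 mm over their backs; the gripper's body (78 mm by 193 mm) begins 47 mm behind the grasp point.
Start: joints at [-59.238, 20.546, 0.682, 0, -70.136, -16.507], TCP at [0.166, -0.654, 0.227] pointing down, gripper open.
Joint ranges: [-176.03, 176.03], [-82.01, 121.73], [-58.28, 71.71], [-173.87, 95.51], [-174.79, -0.11], [-173.66, 173.66]. Speed limits (degrees/s): [136.94, 136.94, 172.46, 180, 180, 180].

### API

Orientations are given as [roll, pitch, yaw] about the fixed x, y, z axes, in that order (R = Rz(yaw) Ry(pitch) Rx(roll)).
In Python, from plant import get_state, viewer, close_job, r gives the robot as it stands.
- The arm moves only by the tool apply_moves, never from a script. Its argument "plan" is a list of rows, each a list of 3 entries, a list of its own where there are three numbers: the closure in counts, from 0 (fully open) to 255 (shut), then the shift along the tool's x, y, z in units of 50 mm (1.0 is 50 mm), then the turn about the tool's z in units of 6 degrees (1.0 is 6 degrees). A call has 1 to 12 rows; each row shifts and turns the commanded pose from where the row before left it, along the tool's axes as they then stand; what a row does not reach is not made up. A row lasts 1/8 s, in which the tool goes at most 62.5 mm and 10.7 degrees, less where a joint would pass 70% of its speed; a pose out of reach is approached as far as the arm can. A call is refused whole if a number of a shift passes 1 or a number of a turn 1, either way. A call with a gripper value outside its range is refused whole. The fingers move at their own pace and stop on an object; "squeeze" is the grip in N (left out, the last holds). Time passes only in rows, so rows that do not move let the fingers close. It gives the time, the measured TCP pose, the force and the opening at its end, in the units of the state.
- get_state(): the state, without advancing time (a new reading comes with each control period).
- viewer.capture(name): name is "scene" or "top" or "wrist"; returns a dict with "frame" (400x640x3 uint8, blue, green, red), "K" (3x3 intrinsics, pixels), "R" (3x3) and "t" (3): a world point X has camera coordinates R X + t; the wrist camera has in their place "mount" (4x4, takes a point from camera to tool coordinates, whose origin is the TCP and whose axes are the tool frame's). Camera axes: x right, y down, z forward; pixel columns grow to the right and rows downward; lengths in m; the calibration is good to about 2 mm. A picture is of the moment at which its call begins: read the wrist's pose just before it. There is no depth.
- close_job(): hands the job in, once; it reports no verdict.
The state is a dict: "time_s": time; "joints": joint angles; "qd": joint speeds; "joint_torque": joint torques, N m; "tcp_pos": TCP position; "eef_rot": TCP orientation; "contact_force": force on the tool from outside, world axes, zero at the start; "moment": the same for the moment, N m; "gripper_width": finger opening in m.
Only numpy, scipy, OpenCV 4.12 (cv2) and the standard library are available. Lean on these libraries where they do the work, as an engineer would, in place of code of your own. Each camera call takes 0.05 s, during which the arm holds its last target.

## Working session

There is one attempt and no reset: what is moved stays moved. The work goes in short steps, Python scripts to look and compute and a tool call to move; the robot and the scene stay as the last step left them, time stands still between calls to the robot, and variables do not carry over. Pictures are saved under pics/ and viewed, and the job is handed in when it is done.

Besides the shell and the picture viewer there is one more tool, called after "Call:" as name([rows], argument=value, ...), one row to a line, values as JSON. apply_moves: Moves the arm, as the interface text tells. Its arguments: {"type":"object","properties":{"plan":{"type":"array","items":{"type":"array"}},"squeeze":{"type":"number"}},"required":["plan"]}

```bash
mkdir -p pics; cat > h.py <<'E'
import numpy as np,cv2,json
from plant import get_state,viewer,close_job,r
def snap(n,name):
    s=get_state();d=viewer.capture(n)
    cv2.imwrite(f'pics/{name}.png',d['frame'])
    d={k:np.array(v).tolist() for k,v in d.items() if k!='frame'}
    d['s']={k:np.array(v).tolist() for k,v in s.items()}
    json.dump(d,open(f'pics/{name}.json','w'))
def ray(d,u,v):
    K=np.array(d['K']);R=np.array(d['R']);t=np.array(d['t'])
    return -R.T@t, R.T@np.linalg.inv(K)@np.array([u,v,1.])
def atz(d,u,v,z):
    o,q=ray(d,u,v);return o+q*(z-o[2])/q[2]
def proj(d,X):
    p=np.array(d['K'])@(np.array(d['R'])@np.array(X)+np.array(d['t']));return p[:2]/p[2]
def tri(*L):
    A=np.zeros((3,3));b=np.zeros(3)
    for d,u,v in L:
        o,q=ray(d,u,v);q=q/np.linalg.norm(q);P=np.eye(3)-np.outer(q,q);A+=P;b+=P@o
    X=np.linalg.solve(A,b);return X,[np.round(proj(d,X)-[u,v],2) for d,u,v in L]
def load(n): return json.load(open(f'pics/{n}.json'))
E
python3 - <<'E'
from h import *
snap('scene','s0');snap('top','t0')
print(get_state());print(r.hold_point_z)
E
```

```text
{'time_s': 0.1, 'joints': array([-5.92391976e+01,  2.05887072e+01,  6.39545728e-01, -1.93703904e-02,
       -7.01366142e+01, -1.65074302e+01]), 'qd': array([-0.02595463, -0.05887436,  0.06578963,  0.09534951,  0.01001006,
       -0.14900816]), 'joint_torque': array([-1.34162237e-03, -5.84163845e+01,  2.93748289e+01,  7.01553494e+00,
        1.01256953e-02, -5.83596693e-05]), 'tcp_pos': array([ 0.16607169, -0.65379511,  0.22569968]), 'eef_rot': array([-1.79993085e+02, -8.74149381e-02,  1.04246772e+02]), 'contact_force': array([ 0.83207306,  0.39881671, -0.03023018]), 'moment': array([-0.04854483,  0.02665914,  0.01629684]), 'gripper_width': 0.0880682005886363}
0.0188
```

View pics/s0.png

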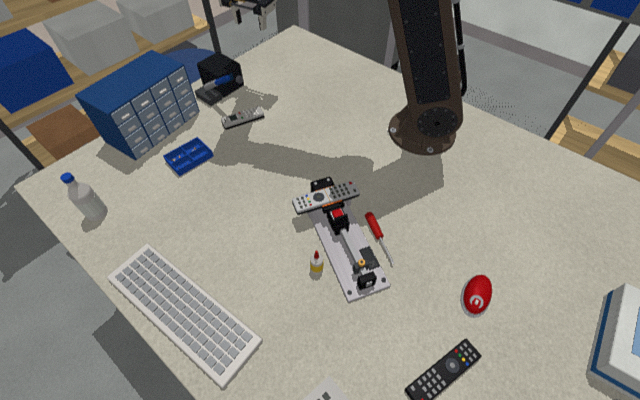

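View pics/t0.png

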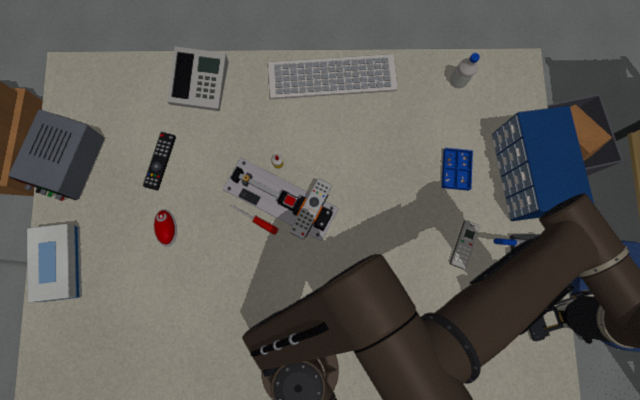

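The clamp is at about (335,235) in the scene view and (285,200) in the top view. I'll enlarge both.

```bash
python3 - <<'E'
import cv2
a=cv2.imread('pics/s0.png')[165:310,280:410];cv2.imwrite('pics/s0c.png',cv2.resize(a,None,fx=4,fy=4,interpolation=2))
a=cv2.imread('pics/t0.png')[145:245,215:345];cv2.imwrite('pics/t0c.png',cv2.resize(a,None,fx=6,fy=6,interpolation=2))
E
```

```text
(no output)
```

View pics/s0c.png

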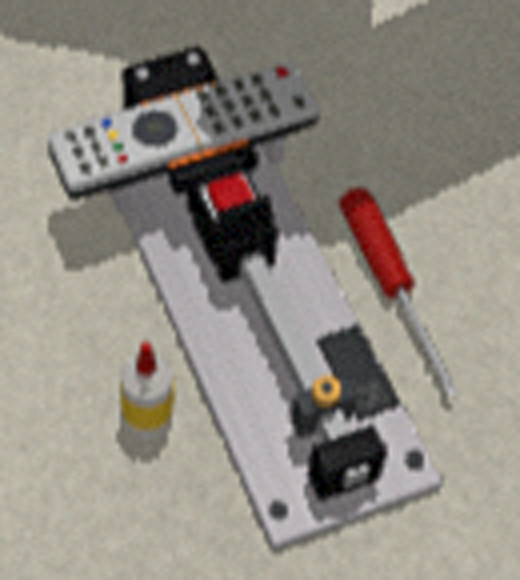

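View pics/t0c.png

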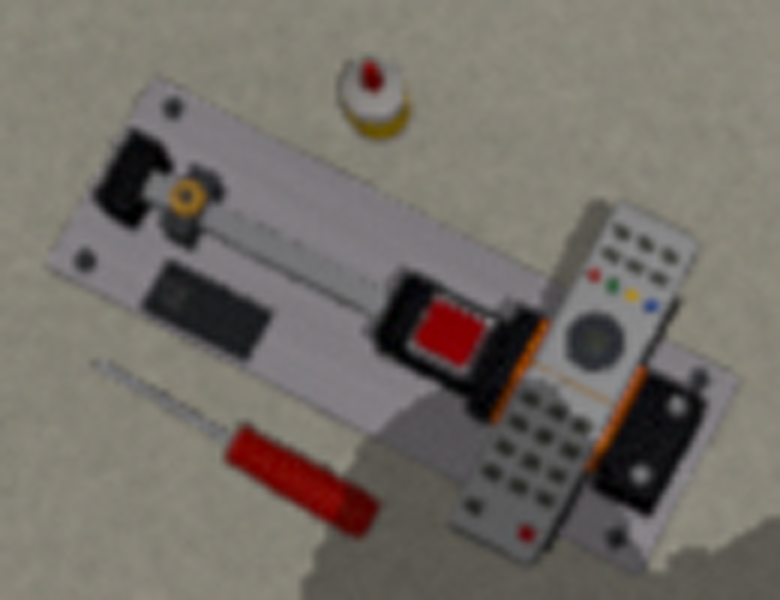

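```bash
python3 - <<'E'
from h import *
s=load('s0');t=load('t0')
S=lambda u,v:(s,280+u/4-.375,165+v/4-.375)
T=lambda u,v:(t,215+u/6-.4,145+v/6-.4)
b=tri(S(231,194),T(449,332));c=tri(S(327,388),T(187,197))
print('button',b);print('screw',c)
v=c[0]-b[0];print(np.hypot(*v[:2]),np.degrees(np.arctan2(v[1],v[0])))
P=[atz(*T(*p),.012) for p in [(157,75),(50,262),(645,572),(740,378)]]
print(np.round(P,4))
m1=(P[0]+P[1])/2;m2=(P[2]+P[3])/2;d=m1-m2;print('plate',(m1+m2)/2,np.linalg.norm(d),np.degrees(np.arctan2(d[1],d[0])))
print('plate near S',atz(*S(272,548),.012),atz(*S(441,483),.012))
E
```

```text
button (array([0.50756693, 0.02372516, 0.06870745]), [array([0.01, 0.  ]), array([ 0.01, -0.  ])])
screw (array([0.58144367, 0.15976245, 0.06417577]), [array([-0.24, -0.05]), array([-0.18,  0.09])])
0.15480283827678376 61.49527809536688
[[ 0.6625  0.1828  0.012 ]
 [ 0.5596  0.2388  0.012 ]
 [ 0.3882 -0.0764  0.012 ]
 [ 0.4911 -0.1292  0.012 ]]
plate [0.5253418  0.05401239 0.012     ] 0.35731442101527056 61.3438759976722
plate near S [0.66764103 0.1877308  0.012     ] [0.56358304 0.24377916 0.012     ]
```

Call:
apply_moves([
  [255,[0.4,0.35,0],0],
  [255,[0.8,0.7,0],0],
  [255,[0.8,0.7,0],0],
  [255,[0.8,0.7,0],0],
  [255,[0.8,0.7,0],0],
  [255,[0.8,0.7,0],0],
  [255,[0.8,0.7,0],0],
  [255,[0.8,0.7,0],0],
  [255,[0.8,0.7,0],0],
  [255,[0.8,0.7,0],0],
  [255,[0.8,0.7,0],0],
  [255,[0.8,0.7,0],0],
], squeeze=30)

```text
time_s: 1.6
tcp_pos: [0.4434, -0.1075, 0.2266]
eef_rot: [180.0, -0.0, 104.3]
contact_force: [1.3, -0.0, 0.6]
gripper_width: 0.0002
```

Call:
apply_moves([
  [255,[0,0,0],-1],
  [255,[0,0,0],-1],
  [255,[0,0,0],-1],
  [255,[0,0,0],-1],
  [255,[0,0,0],-1],
  [255,[0,0,0],-1],
  [255,[0,0,0],-1],
  [255,[0,0,0],-0.85],
  [255,[0,0.5,0],0],
  [255,[0,0.5,0],0],
  [255,[0,0,0],0],
])

```text
time_s: 2.98
tcp_pos: [0.4674, -0.0644, 0.2262]
eef_rot: [-180.0, -0.0, 151.4]
contact_force: [-0.4, -0.7, -0.1]
gripper_width: 0.0004
```

```bash
python3 - <<'E'
from h import *
snap('wrist','w1');d=load('w1');print(np.round(d['mount'],4),d['s']['tcp_pos'],d['s']['eef_rot'],d['s']['joints'])
E
```

```text
[[ 1.000e+00 -2.000e-04 -6.000e-04 -1.000e-04]
 [ 4.000e-04  9.510e-01  3.091e-01 -8.400e-02]
 [ 5.000e-04 -3.091e-01  9.510e-01 -1.580e-01]
 [ 0.000e+00  0.000e+00  0.000e+00  1.000e+00]] [0.4673687288084252, -0.06444513666806238, 0.22620569666363075] [-179.9855433715378, -0.028695008438091283, 151.4312957254961] [16.127761901349864, 1.0637718560775338, -23.94859681192179, -0.010928737734596863, -65.0181974551308, -44.691844375253105]
```

View pics/w1.png

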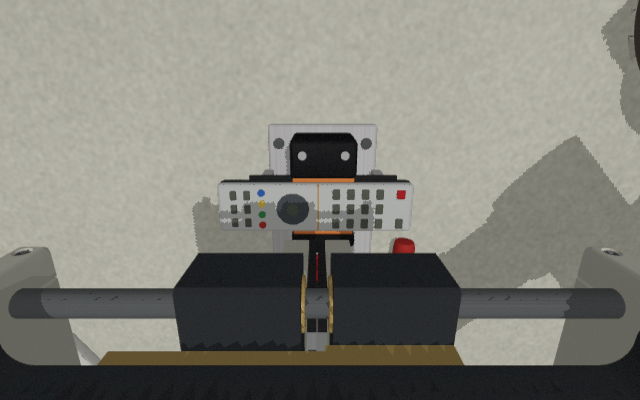

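```bash
cat >> h.py <<'E'
from scipy.spatial.transform import Rotation as Ro
def wcam(n):
    d=load(n);T=np.eye(4);T[:3,:3]=Ro.from_euler('xyz',d['s']['eef_rot'],degrees=True).as_matrix();T[:3,3]=d['s']['tcp_pos']
    W=np.linalg.inv(T@np.array(d['mount']));d['R']=W[:3,:3];d['t']=W[:3,3];d['T']=T;return d
E
python3 - <<'E'
from h import *
d=wcam('w1');print(np.round(d['K'],1))
for p in [(0,0,0),(.021,0,0),(.021,-.0095,0),(.021,.0095,0),(0,0,-.05),(.021,-.0095,-.05),(.021,.0095,-.05)]:
    X=(d['T']@np.array([*p,1]))[:3];print(p,proj(d,X))
for X in [(.5076,.0237,.074),(.5814,.1598,.07)]: print(proj(d,X),np.linalg.inv(d['T'])@np.array([*X,1]))
E
```

```text
[[337.5   0.  316.6]
 [  0.  337.5 195.7]
 [  0.    0.    1. ]]
(0, 0, 0) [316.95973498 255.12647915]
(0.021, 0, 0) [357.18804547 255.12395938]
(0.021, -0.0095, 0) [357.8700147  238.53123499]
(0.021, 0.0095, 0) [356.52843916 271.17258021]
(0, 0, -0.05) [317.03326483 317.65279156]
(0.021, -0.0095, -0.05) [373.42178831 296.24687613]
(0.021, 0.0095, -0.05) [370.90106736 338.10869479]
[323.36462891 268.73771507] [0.00674297 0.09669045 0.1521847  1.        ]
[322.76584862 381.81714647] [0.00701122 0.25151257 0.15614577 1.        ]
```

```bash
python3 - <<'E'
from h import *
snap('scene','s1');snap('top','t1')
s=load('s1');X=get_state()['tcp_pos'];p=proj(s,X);print(p,proj(load('t1'),X))
a=cv2.imread('pics/s1.png');x,y=int(p[0]),int(p[1]);cv2.imwrite('pics/s1c.png',cv2.resize(a[y-110:y+50,x-80:x+120],None,fx=4,fy=4,interpolation=2))
cv2.imwrite('pics/w1c.png',cv2.resize(cv2.imread('pics/w1.png')[225:365,160:480],None,fx=2.5,fy=2.5,interpolation=2))
E
```

```text
[322.44368181 149.01209782] [320.0548541  203.45898359]
```

View pics/s1c.png

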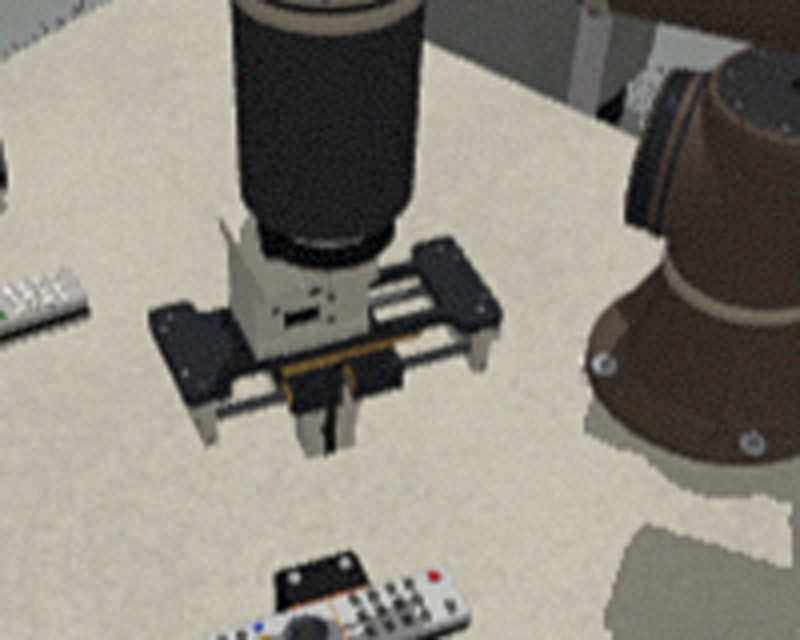

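View pics/w1c.png

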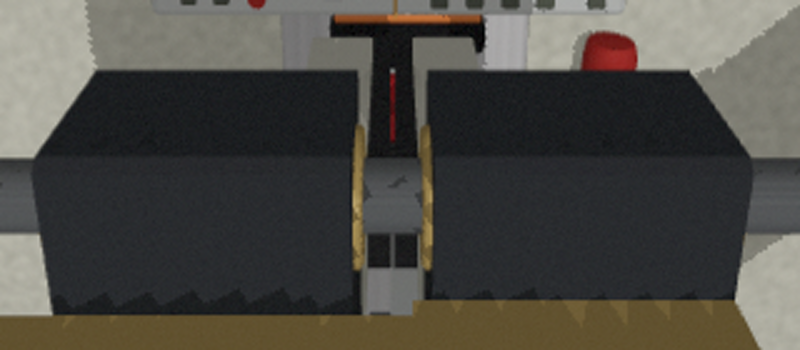

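Call:
apply_moves([
  [255,[0.04,1.0,0],0],
  [255,[0.05,1.0,0],0],
  [255,[0.05,1.0,0],0],
  [255,[0,0,0],0],
  [255,[0,0,0],0],
])

```text
time_s: 3.75
tcp_pos: [0.5323, 0.0691, 0.2262]
eef_rot: [-180.0, -0.0, 151.4]
contact_force: [-0.5, -0.4, 0.0]
gripper_width: 0.0006
```

```bash
python3 - <<'E'
from h import *
snap('wrist','w2');d=load('w2');print(d['s']['tcp_pos'],d['s']['eef_rot'],d['s']['contact_force'])
cv2.imwrite('pics/w2c.png',cv2.resize(cv2.imread('pics/w2.png')[60:260,220:420],None,fx=3,fy=3,interpolation=2))
E
```

```text
[0.532283825449327, 0.06908298496508866, 0.22623042132434873] [-179.95588113323421, -0.034822721309135274, 151.35203123656876] [-0.4932747397393989, -0.360266720054637, 0.049755126772446256]
```

View pics/w2.png

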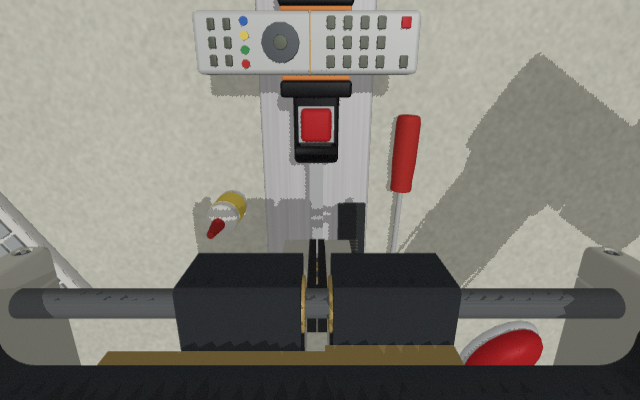

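View pics/w2c.png

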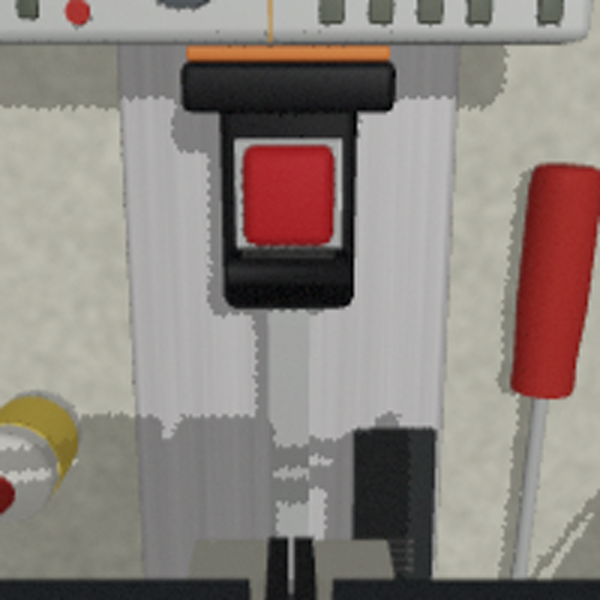

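```bash
python3 - <<'E'
from h import *
d=wcam('w2');s=load('s0');t=load('t0')
C=lambda u,v:(d,220+u/3-.33,60+v/3-.33)
S=lambda u,v:(s,280+u/4-.375,165+v/4-.375)
T=lambda u,v:(t,215+u/6-.4,145+v/6-.4)
Ti=np.linalg.inv(d['T'])
def show(n,X): print(n,np.round(X,4),'tool',np.round((Ti@[*X,1])[:3],4))
b=atz(*C(289,194),.074);show('b .074',b)
X,e=tri(C(289,194),S(231,194),T(449,332));show('tri all',X);print(e)
X,e=tri(C(289,194),T(449,332));show('tri wt',X);print(e)
for n,p,z in [('btn TL',(243,145),.074),('btn TR',(333,145),.074),('btn BR',(333,245),.074),('btn BL',(243,245),.074),('stopface L top',(226,258),.088),('R',(352,258),.088),('head TL',(183,63),.07),('head TR',(394,63),.07),('remote edge',(270,43),.076),('bar far',(288,320),.05),('bar near',(296,530),.05),('plateL1',(125,150),.012),('plateL2',(147,560),.012),('plateR1',(456,150),.012),('plateR2',(442,560),.012)]:
    show(n,atz(*C(*p),z))
E
```

```text
b .074 [0.5084 0.0239 0.074 ] tool [-0.0008 -0.051   0.1523]
tri all [0.508  0.024  0.0693] tool [-0.0004 -0.0511  0.157 ]
[array([ 0.42, -0.65]), array([-0.01,  0.03]), array([-0.1 , -0.18])]
tri wt [0.5087 0.0244 0.0636] tool [-0.0009 -0.0504  0.1627]
[array([-0.06, -0.56]), array([-0.15, -0.06])]
btn TL [0.5135 0.0048 0.074 ] tool [-0.0144 -0.0653  0.1523]
btn TR [0.49   0.0176 0.074 ] tool [ 0.0123 -0.0653  0.1523]
btn BR [0.5039 0.0438 0.074 ] tool [ 0.0127 -0.0356  0.1523]
btn BL [0.5281 0.0306 0.074 ] tool [-0.0149 -0.0356  0.1522]
stopface L top [0.5328 0.03   0.088 ] tool [-0.0193 -0.034   0.1382]
R [0.5003 0.0477 0.088 ] tool [ 0.0177 -0.034   0.1383]
head TL [ 0.5177 -0.0239  0.07  ] tool [-0.0319 -0.0884  0.1563]
head TR [0.4633 0.0059 0.07  ] tool [ 0.0301 -0.0884  0.1563]
remote edge [ 0.4926 -0.0162  0.076 ] tool [-0.0062 -0.0938  0.1503]
bar far [0.53   0.0627 0.05  ] tool [-0.0012 -0.0066  0.1762]
bar near [0.5647 0.1321 0.05  ] tool [0.0016 0.071  0.1762]
plateL1 [ 0.5556 -0.012   0.012 ] tool [-0.0595 -0.0599  0.2142]
plateL2 [0.6325 0.1303 0.012 ] tool [-0.0587  0.1019  0.2141]
plateR1 [0.4519 0.0447 0.012 ] tool [ 0.0587 -0.0598  0.2143]
plateR2 [0.5273 0.1878 0.012 ] tool [0.0611 0.1019 0.2142]
```

Call:
apply_moves([
  [255,[-0.02,-0.5,0],0],
  [255,[0,-0.46,0],0],
  [255,[0,0,0.5],0],
  [255,[0,0,0.8],0],
  [255,[0,0,0.6],0],
  [255,[0,0,0.3],0],
  [255,[0,0,0.2],0],
  [255,[0,0,0],0],
  [255,[0,0,0],0],
])

```text
time_s: 4.92
tcp_pos: [0.5113, 0.0272, 0.1075]
eef_rot: [179.9, 0.1, 151.4]
contact_force: [0.5, -0.2, -0.3]
gripper_width: 0.0002
```

```bash
python3 - <<'E'
from h import *
snap('wrist','w3');d=load('w3');print(d['s']['tcp_pos'],d['s']['eef_rot'],d['s']['contact_force'])
cv2.imwrite('pics/w3c.png',cv2.resize(cv2.imread('pics/w3.png')[100:280,190:450],None,fx=3,fy=3,interpolation=2))
snap('scene','s3')
cv2.imwrite('pics/s3c.png',cv2.resize(cv2.imread('pics/s3.png')[165:310,280:410],None,fx=4,fy=4,interpolation=2))
E
```

```text
[0.5112533097755201, 0.027171641581871006, 0.10748315546866088] [179.93858692726238, 0.062166387555344635, 151.36714962032124] [0.4666012926928231, -0.180743249748659, -0.30244178663188065]
```

View pics/w3c.png

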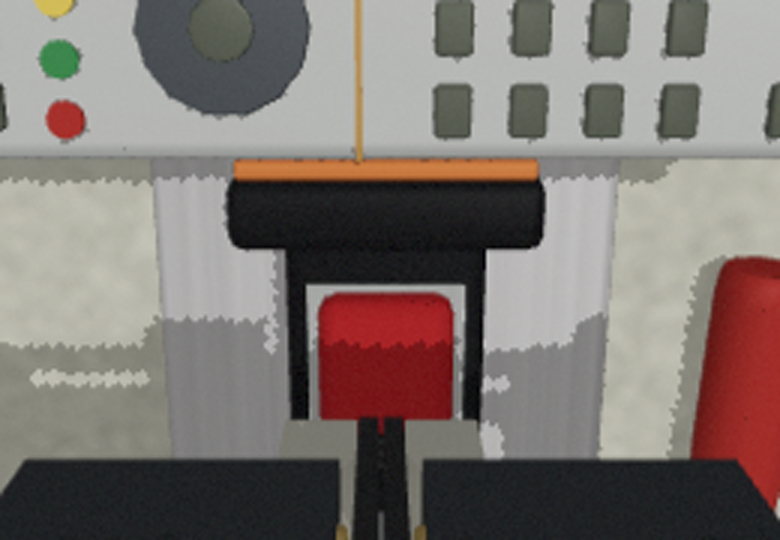

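View pics/s3c.png

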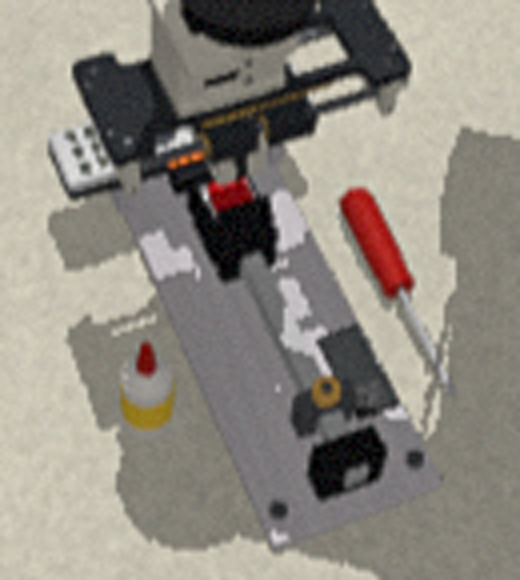

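Call:
apply_moves([
  [255,[0,0,0.2],0],
  [255,[0,0,0.2],0],
  [255,[0,0,0.14],0],
  [255,[0,0,0.06],0],
  [255,[0,0,0.06],0],
  [255,[0,0,0],0],
  [255,[0,0,0],0],
])

```text
time_s: 5.9
tcp_pos: [0.5107, 0.027, 0.0739]
eef_rot: [180.0, 0.0, 151.4]
contact_force: [0.3, 0.2, 2.1]
gripper_width: 0.0004
```

Call:
apply_moves([
  [255,[0,0,0.05],0],
  [255,[0,0,0.05],0],
  [255,[0,0,0.02],0],
  [255,[0,0,0.02],0],
  [255,[0,0,0],0],
])

```text
time_s: 6.52
tcp_pos: [0.5111, 0.0272, 0.0678]
eef_rot: [180.0, 0.1, 151.4]
contact_force: [-6.6, 0.9, 17.2]
gripper_width: 0.0002
```

Call:
apply_moves([
  [255,[0,0,-0.01],0],
  [255,[0,0.05,0],0],
  [255,[0,0.05,0],0],
  [255,[0,0.1,0],0],
  [255,[0,0.1,0],0],
  [255,[0,0.1,0],0],
  [255,[0,0.1,0],0],
  [255,[0,0,0],0],
])

```text
time_s: 7.52
tcp_pos: [0.5232, 0.0494, 0.068]
eef_rot: [180.0, 0.0, 151.4]
contact_force: [-4.5, 2.0, 14.0]
gripper_width: 0.0004
```

```bash
python3 - <<'E'
from h import *
snap('wrist','w4');d=load('w4');print(d['s']['tcp_pos'],d['s']['eef_rot'],d['s']['contact_force'])
cv2.imwrite('pics/w4c.png',cv2.resize(cv2.imread('pics/w4.png')[60:280,190:450],None,fx=2.7,fy=2.7,interpolation=2))
E
```

```text
[0.5231545817342763, 0.04941616230360054, 0.06796451921634389] [179.95520574979358, 0.04795321673825703, 151.39290311680844] [-4.5435103897252604, 1.986952388061169, 13.9838016466543]
```

View pics/w4c.png

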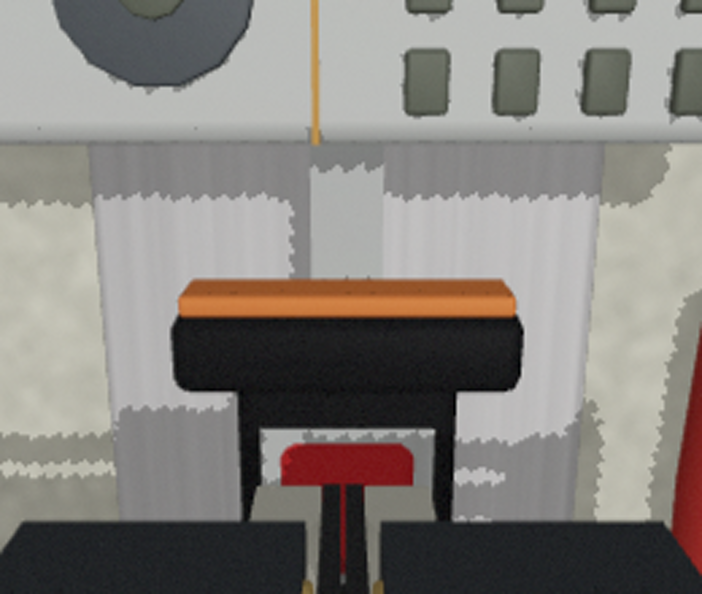

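Call:
apply_moves([
  [255,[0,0.1,0],0],
  [255,[0,0.16,0],0],
  [255,[0,0.16,0],0],
  [255,[0,0.16,0],0],
  [255,[0,0.16,0],0],
  [255,[0,0.16,0],0],
  [255,[0,0.16,0],0],
  [255,[0,0.1,0],0],
  [255,[0,0,0],0],
])

```text
time_s: 8.7
tcp_pos: [0.551, 0.1005, 0.068]
eef_rot: [179.9, 0.0, 151.4]
contact_force: [-4.0, 1.8, 13.2]
gripper_width: 0.0003
```

```bash
python3 - <<'E'
from h import *
snap('wrist','w5');snap('scene','s5');d=load('w5');print(d['s']['tcp_pos'],d['s']['eef_rot'],d['s']['contact_force'])
a=cv2.resize(cv2.imread('pics/w5.png')[60:280,190:450],None,fx=1.5,fy=1.5,interpolation=2)
b=cv2.resize(cv2.imread('pics/s5.png')[165:310,280:410],(390,435),interpolation=2)
a=cv2.copyMakeBorder(a,0,435-a.shape[0],0,0,0);cv2.imwrite('pics/c5.png',np.hstack([a,b]))
E
```

```text
[0.5509902211868131, 0.1005311717297504, 0.06800734828639368] [179.9377210436214, 0.04675630843086206, 151.3948057791026] [-4.043342683804936, 1.7577191235767395, 13.183725579995201]
```

View pics/c5.png

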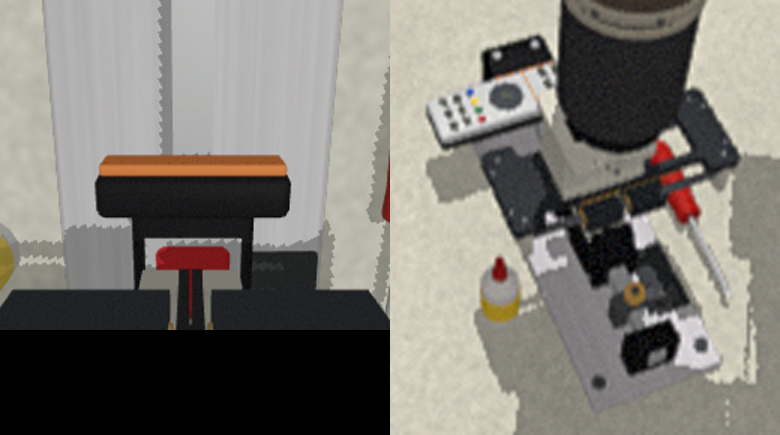

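Call:
apply_moves([
  [255,[0,0.08,0],0],
  [255,[0,0.08,0],0],
  [255,[0,0.08,0],0],
  [255,[0,0.08,0],0],
  [255,[0,0,0],0],
])

```text
time_s: 9.43
tcp_pos: [0.5585, 0.1144, 0.068]
eef_rot: [180.0, 0.0, 151.4]
contact_force: [-4.5, 1.7, 12.6]
gripper_width: 0.0002
```

Call:
apply_moves([
  [255,[0,0.05,0],0],
  [255,[0,0.05,0],0],
  [255,[0,0.0,0],0],
])

```text
time_s: 9.8
tcp_pos: [0.5608, 0.1186, 0.068]
eef_rot: [180.0, 0.0, 151.4]
contact_force: [-4.7, 0.9, 12.3]
gripper_width: 0.0002
```

Call:
apply_moves([
  [255,[0,0.04,0],0],
  [255,[0,0.04,0],0],
  [255,[0,0.0,0],0],
])

```text
time_s: 10.18
tcp_pos: [0.5627, 0.122, 0.068]
eef_rot: [180.0, 0.0, 151.4]
contact_force: [-4.4, 0.7, 12.3]
gripper_width: 0.0003
```

Call:
apply_moves([
  [255,[0,0.04,0],0],
  [255,[0,0.0,0],0],
])

```text
time_s: 10.42
tcp_pos: [0.5635, 0.1236, 0.068]
eef_rot: [180.0, 0.0, 151.4]
contact_force: [-5.2, -0.5, 12.6]
gripper_width: 0.0005
```

Call:
apply_moves([
  [255,[0,0.04,0],0],
  [255,[0,0.0,0],0],
])

```text
time_s: 10.68
tcp_pos: [0.5636, 0.1239, 0.0678]
eef_rot: [-179.8, -0.0, 151.4]
contact_force: [-6.2, -6.5, 15.0]
gripper_width: 0.0004
```

Call:
apply_moves([
  [255,[0,0.03,0],0],
  [255,[0,0.0,0],0],
])

```text
time_s: 10.92
tcp_pos: [0.5637, 0.1243, 0.0677]
eef_rot: [-179.8, -0.0, 151.4]
contact_force: [-5.6, -9.2, 16.3]
gripper_width: 0.0005
```

```bash
python3 - <<'E'
from h import *
snap('scene','s6');snap('top','t6');print(get_state()['contact_force'])
a=cv2.resize(cv2.imread('pics/t6.png')[145:245,215:345],(390,300),interpolation=2)
b=cv2.resize(cv2.imread('pics/s6.png')[210:300,320:410],(400,400),interpolation=2)
a=cv2.copyMakeBorder(a,0,100,0,0,0);cv2.imwrite('pics/c6.png',np.hstack([a,b]))
E
```

```text
[-6.23408535 -8.51163424 15.27583162]
```

View pics/c6.png

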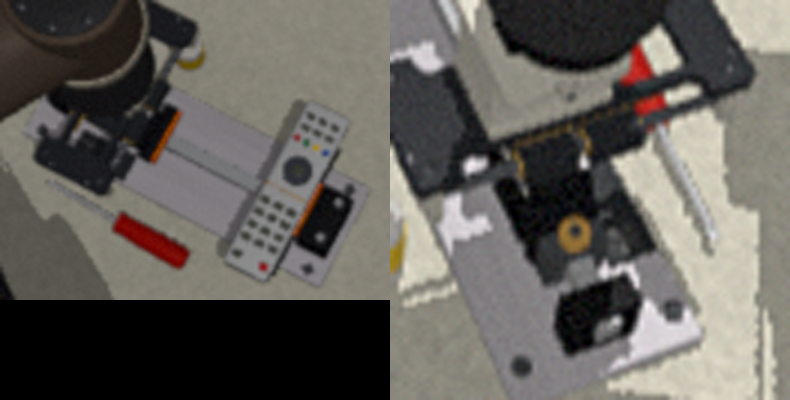

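Call:
apply_moves([
  [255,[0,0,-0.04],0],
  [255,[0,0,-0.06],0],
  [255,[0,0,-0.1],0],
  [255,[0,0,-0.3],0],
  [255,[0,0,-0.6],0],
  [255,[0,0,-0.8],0],
  [255,[0,0,-0.8],0],
  [255,[0,0,-0.5],0],
  [255,[0,0,0],0],
])

```text
time_s: 12.15
tcp_pos: [0.5668, 0.1278, 0.2308]
eef_rot: [179.7, 0.2, 151.4]
contact_force: [-0.6, 0.8, -0.7]
gripper_width: 0.0007
```

Call:
apply_moves([
  [255,[0,0.5,0],0],
  [255,[0,0.8,0],0],
  [255,[0,0.8,0],0],
  [255,[0,0,0],0],
  [255,[0,0,0],0],
])

```text
time_s: 12.78
tcp_pos: [0.6152, 0.2194, 0.226]
eef_rot: [-179.9, -0.0, 151.4]
contact_force: [-0.0, -0.5, 0.6]
gripper_width: 0.0001
```

```bash
python3 - <<'E'
from h import *
snap('scene','s7');snap('top','t7');snap('wrist','w7');d=load('w7');print(d['s']['tcp_pos'],d['s']['contact_force'])
b=cv2.resize(cv2.imread('pics/s7.png')[165:310,280:410],(390,435),interpolation=2)
a=cv2.resize(cv2.imread('pics/w7.png')[60:280,190:450],(390,330),interpolation=2)
a=cv2.copyMakeBorder(a,0,105,0,0,0);cv2.imwrite('pics/c7.png',np.hstack([a,b]))
E
```

```text
[0.6151085652495735, 0.21854183317912004, 0.22679144126190742] [-0.03770541036380259, 0.017700585092386784, 0.16856630534054223]
```

View pics/c7.png

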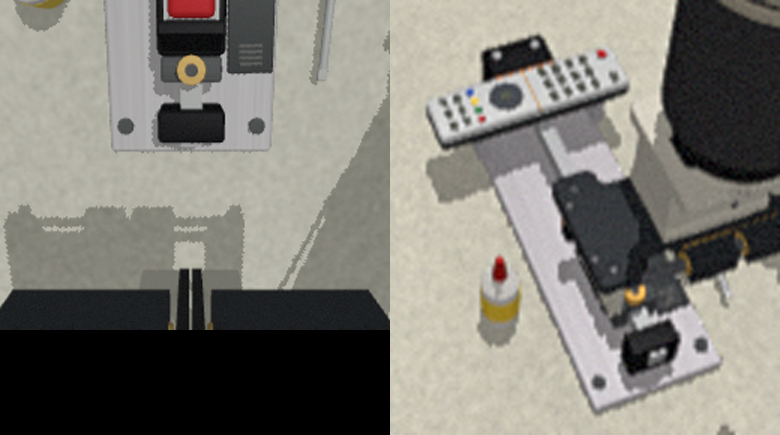

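View pics/w7.png

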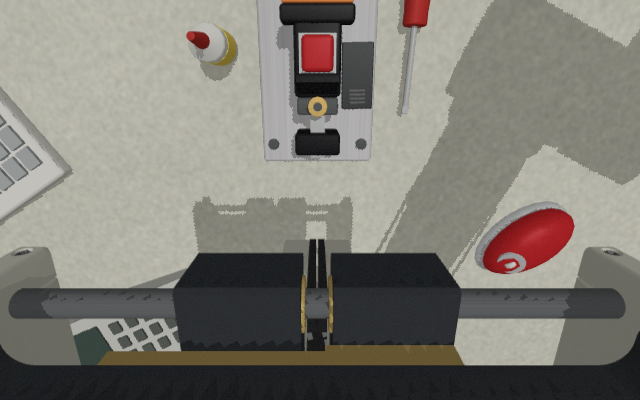

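```bash
python3 - <<'E'
from h import *
d=wcam('w7');a=cv2.imread('pics/w7.png')[0:170,240:400];cv2.imwrite('pics/w7c.png',cv2.resize(a,None,fx=3.5,fy=3.5,interpolation=2))
b=atz(d,318,53,.074);c=atz(d,317.5,106,.07);print(b,c,np.linalg.norm((b-c)[:2]), np.linalg.norm(b[:2]-[.5084,.0239]))
E
```

```text
[0.56111613 0.12183331 0.074     ] [0.58250619 0.1601604  0.07      ] 0.04389192684156478 0.1112201542130949
```

View pics/w7c.png

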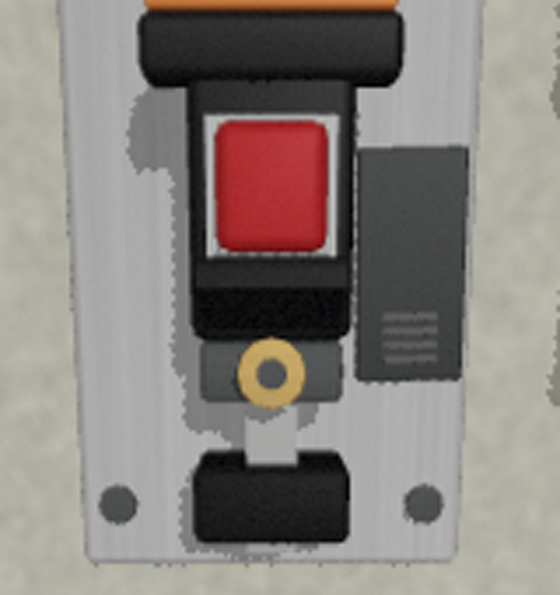

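The jaw rests against the collar: button centre to collar screw measures 44 mm against 45 mm expected. The arm is clear, so I'm handing in.

```bash
python3 -c "
from h import *
print(close_job())"
```

```text
the job is handed in; nothing more can be done
None
```

The clamp is open: the sliding jaw rests against the stop collar, and I handed the job in with the arm clear at about 13 s of the 32 s allowed. No verdict was reported.

- **Press:** With the shut fingers I pressed the red button to its stop. The tip reached z = 0.068 m at up to about 17 N while the jaw was still at the remote.
- **Push:** I slid the jaw back about 110 mm with the button held down, until the tool stalled and the force along the bar rose to about 10–11 N. Then I lifted straight up and moved off.
- **Jaw at the stop:** The last wrist view shows no gap. Button centre to collar screw is 44 mm, against 45 mm expected from the stated sizes if the screw sits mid-collar. Jaw travel by camera is 111 mm, against a stated limit of 110 mm, so they agree within calibration error.
- **Surroundings:** By eye, the remote lies flat in its cradle. The glue bottle, screwdriver and battery cover look unmoved, and the arm worked well away from the other items. I did not measure any of these positions again.
- **Contact:** The wrist force read about zero at the end.
- **One disagreement:** Camera triangulation put the button top at 64–69 mm instead of 74 mm. The fingertip met it at 73.9 mm, so I went by touch for the height.

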